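# Swap the odd cassette out of the analyser's loading tray and make up a full, straight row

### The job

The white loading tray should hold a full row of five six-place tube cassettes, but a shorter four-place cassette has got in: first take it out and stand it upright in the basket on the left, then bring six-place cassettes from the stock tray on the right until each of the five grey strips has one. Straighten the whole row: each cassette upright on its own strip, centred on it, square and with its end right up against the metal fence at the back. Stock that is not needed stays standing in the stock tray; leave the four-place cassette there and the beaker alone.

Things in the scene. Friction and masses are not known exactly. Their poses are not given: they have to be found in the camera images.
- loading_tray: White flat tray fixed to the bench, 200 mm deep (own x, away from the robot), 436 mm wide (own y). Origin under its centre; floor 6 mm up. Metal fence along the far side: inner face at own x +92 mm, top 30 mm up; 14 mm rims at the short sides; front open. Five grey strips 40 mm wide run along x at own y -180, -90, 0, 90, 180 mm. Starts with 3 to 5 cassettes askew on it, one of them 'odd'.
- place0 (a point): Point on the floor of the loading tray, on the middle line of strip 0 (own y -180 mm of the tray), where the origin of a six-place cassette lies when its end is flush with the fence.
- place1 (a point): Point on the floor of the loading tray, on the middle line of strip 1 (own y -90 mm of the tray), where the origin of a six-place cassette lies when its end is flush with the fence.
- place2 (a point): Point on the floor of the loading tray, on the middle line of strip 2 (own y 0 mm of the tray), where the origin of a six-place cassette lies when its end is flush with the fence.
- place3 (a point): Point on the floor of the loading tray, on the middle line of strip 3 (own y 90 mm of the tray), where the origin of a six-place cassette lies when its end is flush with the fence.
- place4 (a point): Point on the floor of the loading tray, on the middle line of strip 4 (own y 180 mm of the tray), where the origin of a six-place cassette lies when its end is flush with the fence.
- six_0: Dark grey six-place tube cassette, 133 mm long (own y axis, to the ends of the foot), 31 mm wide (own x axis), 68 mm high: upright block with six wells in a row, weighted foot, solid to grip anywhere across its width. 90 g. Origin at the centre of its underside, z up. Starts on the loading tray, long axis roughly along a strip; some starts lack one or two of the four.
- six_1: Dark grey six-place tube cassette, 133 mm long (own y axis, to the ends of the foot), 31 mm wide (own x axis), 72 mm high: upright block with six wells in a row, weighted foot, solid to grip anywhere across its width. 90 g. Origin at the centre of its underside, z up. Starts on the loading tray, long axis roughly along a strip; some starts lack one or two of the four.
- six_2: Dark grey six-place tube cassette, 133 mm long (own y axis, to the ends of the foot), 31 mm wide (own x axis), 68 mm high: upright block with six wells in a row, weighted foot, solid to grip anywhere across its width. 90 g. Origin at the centre of its underside, z up. Starts on the loading tray, long axis roughly along a strip; some starts lack one or two of the four.
- six_3: Dark grey six-place tube cassette, 133 mm long (own y axis, to the ends of the foot), 31 mm wide (own x axis), 72 mm high: upright block with six wells in a row, weighted foot, solid to grip anywhere across its width. 90 g. Origin at the centre of its underside, z up. Starts on the loading tray, long axis roughly along a strip; some starts lack one or two of the four.
- odd: The wrong one: a dark four-place tube cassette, 92 mm long (own y axis), 31 mm wide (own x axis), 80 mm high, four wells in a row, weighted foot, among the six-place ones on the loading tray. 60 to 130 g. Origin at the centre of its underside, z up.
- spare_0: Stock part: dark grey six-place tube cassette, 133 mm long (own y axis, to the ends of the foot), 31 mm wide (own x axis), 72 mm high, weighted foot, 60 to 130 g. Origin at the centre of its underside, z up. Starts in one of the four positions on the stock tray, long axis along that tray's own y.
- spare_1: Stock part: dark grey six-place tube cassette, 133 mm long (own y axis, to the ends of the foot), 31 mm wide (own x axis), 68 mm high, weighted foot, 60 to 130 g. Origin at the centre of its underside, z up. Starts in one of the four positions on the stock tray, long axis along that tray's own y.
- spare_2: Stock part: dark grey six-place tube cassette, 133 mm long (own y axis, to the ends of the foot), 31 mm wide (own x axis), 72 mm high, weighted foot, 60 to 130 g. Origin at the centre of its underside, z up. Starts in one of the four positions on the stock tray, long axis along that tray's own y.
- short_four: Four-place cassette on the stock tray, same shape and size as 'odd' (92 mm along own y, 31 mm along own x, 80 mm high). Stays there. Origin at the centre of its underside.
- stock_tray: Low white tray fixed on the bench to the right, 270 mm (own x, away from the robot) by 155 mm (own y), rim 18 mm high, floor 5 mm above the bench. Origin under its centre. Four cassettes, three six-place and one four-place, stand on it about 66 mm apart along own x, each with its long axis along own y; the order varies.
- basket: White slotted open basket fixed on the bench to the left, 173 mm (own x) by 158 mm (own y), 69 mm high, walls about 3 mm thick, floor 2 mm above the bench. Origin under its centre. The wrong cassette goes here.
- beaker: Plastic beaker, 65 mm wide, 80 mm high, standing behind the basket; a bystander. Origin at the centre of its underside.
Things that resemble listed ones, but are neither listed nor needed, are in the scene too. What is shaped like the odd but green or yellow is not meant.

How it is judged:
By the outcome, as a careful person would: the job done as asked, in the order asked, and still so for the second after the job is handed in, with the robot touching nothing.
Of six_0, six_1, six_2, six_3 only 2 to 4 are there at a start; the rules pass over those that are not, and their reading is None.
At some moment in a run one of six_0, six_1, six_2, six_3, odd may be knocked a few centimetres aside while the robot is not near it.
It also fails if it takes over 208 s, if anything falls off the work surface, if the arm or the gripper's body presses on something with over 40 N, if the wrist force passes 120 N, or if a joint passes its speed limit or range.

### The arm

A 6-joint arm with a two-finger parallel gripper is mounted at the origin on a cart in front of the work surface, level with it; the furniture and walls round the work are solid. World frame = base frame: x ahead of the robot, y to its left, z up, the work surface at z = 0. Lengths are in m, angles in rad, forces in N, time in s.
With the tool pointing down it reaches from about 0.325 to 0.9 m from the base axis. Payload 3.5 kg.
Tool frame: the origin (TCP) lies on the centre line of the jaws, within the pads' length; the fingertips stand 17 mm ahead of it and the grasp point (between the pads) lies 2 mm behind it; x points along the fingers, z is the direction in which the jaws open and shut, and the axes are right-handed (so a half turn about x gives the same grasp; the last joint's range is limited). The gripper opens to 85 mm and grips with 20 to 120 N. Pads are 22 mm wide; open, the fingers measure 114 mm over their backs; the gripper's body (76 mm by 85 mm) begins 54 mm behind the grasp point. The pads swing forward as they close: fully open they stand 13 mm farther back than shut.
Start: joints at [1.057, 0.276, -0.026, 1.268, 0, 1.467], TCP at [0.25, 0.573, 0.225] pointing down, gripper open.
Joint ranges: [-3.12, 3.12], [-0.85, 1.88], [-1.08, 1.24], [-1.95, 2.15], [-1.57, 1.53], [-3.14, 3.14]. Speed limits (rad/s): [2.57, 2.57, 3.14, 3.14, 3.14, 3.14].

### API

Orientations are given as a unit quaternion [w, x, y, z].
In Python, from plant import robot, viewer, job gives the robot as it stands.
- The arm moves only by the shell command python3 -m crank 'ROWS'. ROWS is JSON, one flat list of numbers, 7 for each row, row after row: the closure, from 0 (fully open) to 1 (shut), then the shift along the tool's x, y, z in mm, then the turn, a rotation vector about the tool's x, y, z in rad. A call has 1 to 8 rows; each row is the pose to reach, as a shift and turn from the pose measured when the call began, along the tool's axes at that moment; what a row does not reach only later rows make up. A row lasts 1/10 s, in which the tool goes at most 50 mm and 8.59 degrees, less where a joint would pass 70% of its speed; a pose out of reach is approached as far as the arm can. A call with a gripper value outside its range is refused whole. The fingers move at their own pace and stop on an object; the grip force is fixed at half the most. Time passes only in rows, so rows that repeat a pose let the fingers close. It gives the time, the measured TCP pose, the force and the opening at its end, in the units of the state.
- robot.sense(): the state, without advancing time (a new reading comes with each control period).
- viewer.capture(name): name is "scene" or "top"; returns the picture (480x640x3 uint8, red, green, blue); there is no depth.
- viewer.camera_model(name): a dict with "fx", "fy", "cx", "cy" (pixels), "distortion" ([k1, k2, p1, p2, k3] as OpenCV has them; the pictures are not rectified), "rvec" (rotation vector, rad) and "tvec" (3), from world to camera coordinates, as OpenCV has them. Camera axes: x right, y down, z forward; pixel columns grow to the right and rows downward; lengths in m; the calibration is good to about 2 mm. A picture is of the moment at which its call begins. camera_model takes no time and is no camera call.
- job.job_done(): hands the job in, once; it reports no verdict.
The state is a dict: "time": time; "joints": joint angles; "joint_vel": joint speeds; "tau": joint torques, N m; "tool_pos": TCP position; "orientation": TCP orientation; "force": force on the tool from outside, world axes, zero at the start; "wrist_torque": the same for the moment, N m; "gripper_width": finger opening in m.
Only numpy, scipy, OpenCV 4.12 (cv2) and the standard library are available. Lean on these libraries where they do the work, as an engineer would, in place of code of your own. Each camera call takes 0.05 s, during which the arm holds its last target. There are 200 camera calls.

## Working session

There is one attempt and no reset: what is moved stays moved. The work goes in short steps, Python scripts to look and compute and a shell command to move; the robot and the scene stay as the last step left them, time stands still between calls to the robot, and variables do not carry over. Pictures are saved under pics/ and viewed, about 12 in all and at most 16, crops included, and the job is handed in when it is done.

```bash
ls; mkdir -p pics
python3 - <<'E'
from plant import robot, viewer, job
import cv2
for n in ("top","scene"):
    cv2.imwrite(f"pics/{n}0.png",viewer.capture(n)[:,:,::-1]); print(viewer.camera_model(n))
print(robot.sense())
E
```

```text
pics
{'fx': 479.6303661756812, 'fy': 479.6303661756812, 'cx': 319.3775273496518, 'cy': 241.12572370645202, 'distortion': array([-0.11206517,  0.        ,  0.        ,  0.        ,  0.        ]), 'rvec': array([ 2.12643885, -2.18236004,  0.15444598]), 'tvec': array([-0.01178165,  0.51131652,  1.31735416])}
{'fx': 557.1647515882586, 'fy': 557.1647515882586, 'cx': 318.9327127403115, 'cy': 238.7722519217379, 'distortion': array([0.03726672, 0.        , 0.        , 0.        , 0.        ]), 'rvec': array([ 2.06455939, -1.31272276,  0.54027919]), 'tvec': array([-0.24656496,  0.36942709,  1.32381919])}
{'time': 0.1, 'joints': array([ 1.05660213e+00,  2.77080801e-01, -2.77142330e-02,  1.26799690e+00,
        1.59309480e-05,  1.46737433e+00]), 'joint_vel': array([-0.00142891, -0.00151513,  0.00180811,  0.00130809,  0.0017203 ,
        0.00132033]), 'tau': array([ 4.99800062e-04, -4.46705317e+01,  2.96129161e+01,  8.40945781e-03,
       -1.40443794e-04,  1.12849020e-05]), 'tool_pos': array([0.24924433, 0.57238716, 0.2237706 ]), 'orientation': array([ 0.59083393, -0.38783705,  0.59209296,  0.38719971]), 'force': array([-0.25115592, -0.10564384,  0.59256507]), 'wrist_torque': array([-0.01280193,  0.01406171,  0.02755179]), 'gripper_width': 0.08514505369266785}
```

View pics/top0.png

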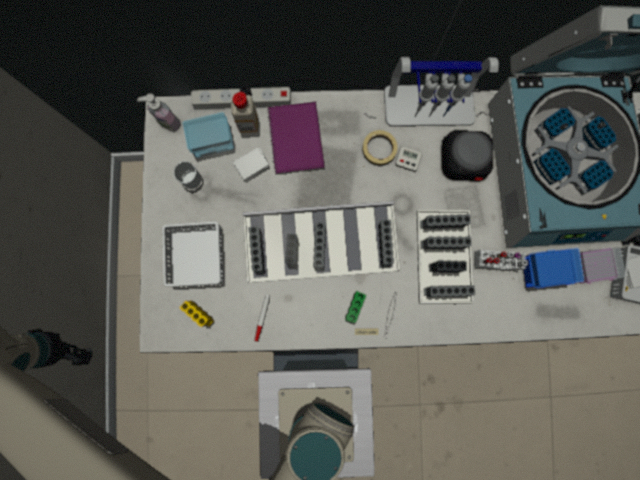

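View pics/scene0.png

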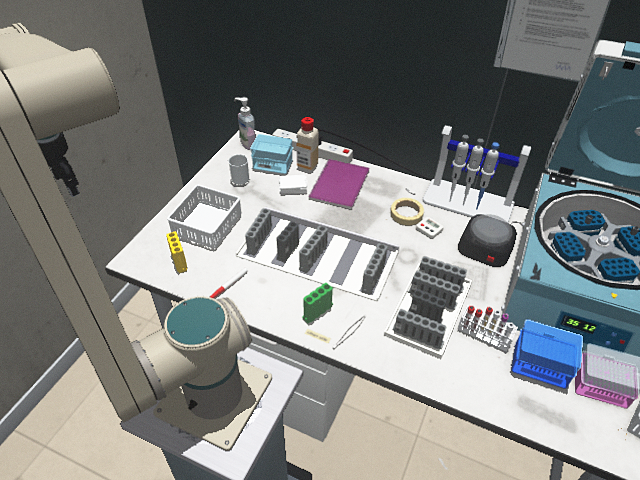

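The top view shows the tray at about (322,243) with cassettes near u = 257, 292 (short, the odd one), 320 and 386. The strip near u = 350 is empty. The stock tray is at about (445,257) with its third cassette short, and the basket is at about (194,257). Next I'll zoom in and set up the geometry helper.

```bash
cat > h.py <<'E'
import numpy as np, cv2
from scipy.spatial.transform import Rotation as R
from plant import robot, viewer, job
def cam(n):
    m=viewer.camera_model(n); K=np.array([[m['fx'],0,m['cx']],[0,m['fy'],m['cy']],[0,0,1]])
    return K,m['distortion'],m['rvec'],m['tvec']
def ray(uv,z,n="top"):
    K,d,r,t=cam(n); M=cv2.Rodrigues(r)[0]
    p=cv2.undistortPoints(np.float64(uv).reshape(-1,1,2),K,d).reshape(-1,2)
    D=np.c_[p,np.ones(len(p))]@M; C=-M.T@t
    return C+D*((z-C[2])/D[:,2])[:,None]
def proj(X,n="top"):
    K,d,r,t=cam(n); return cv2.projectPoints(np.float64(X).reshape(-1,1,3),r,t,K,d)[0].reshape(-1,2)
def pic(name,n="top",box=None,s=1):
    im=viewer.capture(n)[:,:,::-1]
    if box: u0,v0,u1,v1=box; im=im[v0:v1,u0:u1]
    cv2.imwrite(f"pics/{name}.png",cv2.resize(im,None,fx=s,fy=s,interpolation=cv2.INTER_CUBIC))
def goal(p,yaw):
    """tool x down, jaw axis z at world angle yaw (deg, mod 180)"""
    a=np.radians(yaw); x=np.array([0,0,-1.]); z=np.array([np.cos(a),np.sin(a),0]); return R.from_matrix(np.c_[x,np.cross(z,x),z])
def to(p,yaw,frm=None):
    """shift mm/turn in the present tool axes for world TCP p, jaw axis angle yaw; picks the smaller half turn"""
    s=robot.sense(); q=s['orientation']; A=R.from_quat(np.r_[q[1:],q[0]])
    P=s['tool_pos']; z=A.as_matrix()[:,2]
    ya=np.degrees(np.arctan2(z[1],z[0]))
    yw=yaw+180*round((ya-yaw)/180)
    G=goal(p,yw); print('t',round(s['time'],1),'at',P.round(4),'yaw',ya.round(1),'w',round(s['gripper_width'],4),'F',s['force'].round(1),'j6',s['joints'][5].round(2))
    print(' shift',(A.inv().apply(np.array(p)-P)*1000).round(1),'turn',(A.inv()*G).as_rotvec().round(3))
E
python3 - <<'E'
from h import *
K,d,r,t=cam("top"); M=cv2.Rodrigues(r)[0]; print("cam",-M.T@t)
pic("trayzoom",box=(236,196,406,286),s=4.7)
pic("leftright",box=(412,200,482,310),s=5)
print(ray([[247,215],[396,206],[398,271],[247,280]],0.0))
print('stock',ray([[419,211],[469,210],[472,300],[420,304]],0.018))
print('basket',ray([[166,226],[220,224],[223,284],[166,288]],0.069))
to([.4,.2,.3],0)
E
```

```text
cam [ 0.32806895 -0.01263172  1.37448775]
[[ 0.59796001  0.18388389  0.        ]
 [ 0.61384168 -0.25290178  0.        ]
 [ 0.42297217 -0.24949029  0.        ]
 [ 0.40841764  0.18508238  0.        ]]
stock [[ 0.59384296 -0.31616921  0.018     ]
 [ 0.59365085 -0.46432371  0.018     ]
 [ 0.33271451 -0.45559347  0.018     ]
 [ 0.32652827 -0.30484361  0.018     ]]
basket [[0.55963499 0.40149871 0.069     ]
 [0.56109774 0.24932629 0.069     ]
 [0.39498092 0.24099114 0.069     ]
 [0.38729669 0.39893466 0.069     ]]
t 0.2 at [0.2493 0.5726 0.2241] yaw 66.5 w 0.0856 F [ 1.2  0.7 -0.2] j6 1.47
 shift [ -75.6 -286.9 -281.5] turn [ 1.16e+00 -1.00e-03  1.00e-03]
```

View pics/trayzoom.png

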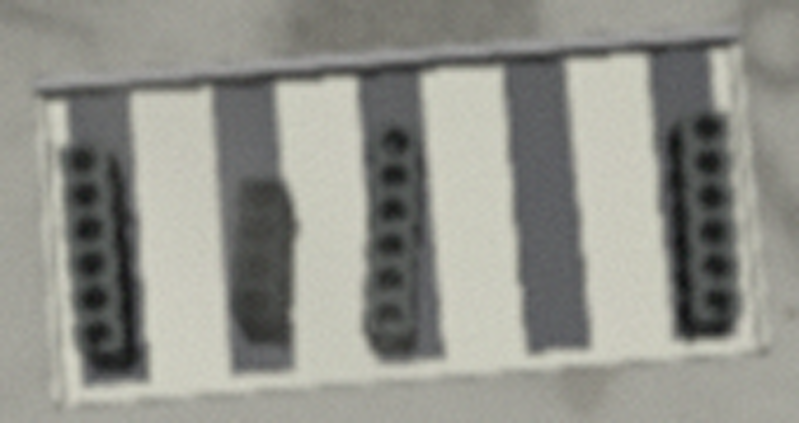

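View pics/leftright.png

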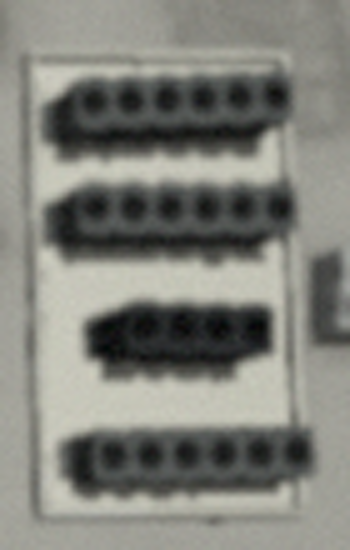

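Run:
```python
from h import *
from scipy.optimize import least_squares
im=cv2.GaussianBlur(viewer.capture("top"),(3,3),0).astype(float); g=im.mean(2)
# subpixel strip edges: project nominal strip edges, search along rows, for unoccluded samples
x0=np.array([.511,-.034,np.radians(2.2)])
def W(T,px,py,z): 
    c,s=np.cos(T[2]),np.sin(T[2]); return np.array([T[0]+c*px-s*py,T[1]+s*px+c*py,z])
obs=[]
for it in range(3):
    obs=[]
    for k in range(5):
        for sg in(-1,1):
            for px in list(np.arange(.05,.085,.006))+list(np.arange(-.09,.05,.006) if k==1 else np.arange(-.09,-.085,.006)):
                yc=-.18+.09*k+sg*.02
                ys=np.arange(-.012,.0121,.001)
                uv=proj([W(x0,px,yc+o,.006) for o in ys]).astype(np.float32)
                v=cv2.remap(g.astype(np.float32),uv[:,0].reshape(1,-1),uv[:,1].reshape(1,-1),cv2.INTER_LINEAR)[0]*sg
                # inside dark, outside bright
                if v.max()-v.min()<35 or abs(v[0]*sg-v[-1]*sg)<45: continue
                th=150.; a=np.where((abs(v[:-1])-((abs(v).max()+abs(v).min())/2))*(abs(v[1:])-((abs(v).max()+abs(v).min())/2))<=0)[0]
                if len(a)!=1: continue
                m=(abs(v).max()+abs(v).min())/2;i=a[0];f=(m-abs(v[i]))/(abs(v[i+1])-abs(v[i]))
                obs.append((px,yc,ys[i]+f*.001,k))
    o=np.array(obs); A=np.c_[np.ones(len(o)),o[:,0]]; s=np.linalg.lstsq(A,o[:,2],rcond=None)[0]
    x0=x0+[0,s[0],s[1]]; print(len(o),x0,s,'res',(o[:,2]-A@s).std())
T=x0
c,s=np.cos(T[2]),np.sin(T[2])
# along-x profile on white between strips to find fence
for py in(-.135,-.045,.045,.135):
    px=np.arange(.06,.115,.003)
    uv=proj([W(T,p,py,.006) for p in px]).astype(np.float32)
    print((px[0],cv2.remap(g.astype(np.float32),uv[:,0].reshape(1,-1),uv[:,1].reshape(1,-1),cv2.INTER_LINEAR)[0].round(0).astype(int)))
    px=np.arange(-.115,-.085,.003)
    uv=proj([W(T,p,py,.006) for p in px]).astype(np.float32)
    print('  front',cv2.remap(g.astype(np.float32),uv[:,0].reshape(1,-1),uv[:,1].reshape(1,-1),cv2.INTER_LINEAR)[0].round(0).astype(int))
z=lambda q:[[236+(x+.5)/4.7-.5,196+(y+.5)/4.7-.5] for x,y in q]
print('six left wells',ray(z([(84,160),(103,333)]),.071),'\nmid',ray(z([(397,140),(388,350)]),.071),'\nright',ray(z([(709,126),(717,318)]),.071))
print('odd top',ray(z([(265,185),(262,340)]),.086))
q=lambda q:[[412+(x+.5)/5-.5,200+(y+.5)/5-.5] for x,y in q]
print('stock wells',ray(q([(95,97),(276,95),(97,205),(280,207),(148,325),(255,326),(115,455),(297,452)]),.075))
```

```text
106 [ 0.511      -0.02900286  0.05079677] [0.00499714 0.01239952] res 0.0007228946724210168
106 [ 0.511      -0.0288474   0.05267498] [0.00015546 0.00187821] res 0.0007294493737667484
106 [ 0.511      -0.02883266  0.05266764] [ 1.47437002e-05 -7.33365488e-06] res 0.0007216845537179777
(np.float64(0.06), array([197, 197, 197, 196, 196, 196, 197, 198, 196, 186, 158, 119, 103,
       119, 140, 147, 149, 152, 155]))
  front [159 160 160 157 153 153 166 185 195 198]
(np.float64(0.06), array([197, 197, 196, 196, 197, 197, 197, 197, 197, 189, 164, 126, 102,
       113, 135, 141, 132, 123, 120]))
  front [159 159 159 158 159 166 180 191 197 198]
(np.float64(0.06), array([198, 198, 197, 197, 197, 197, 197, 197, 196, 180, 144, 105,  93,
       114, 139, 144, 134, 122, 117]))
  front [162 162 162 161 158 160 171 185 193 195]
(np.float64(0.06), array([191, 190, 190, 191, 191, 191, 191, 191, 190, 180, 155, 123, 110,
       123, 143, 150, 149, 150, 151]))
  front [162 162 161 162 163 168 180 191 198 199]
six left wells [[0.54245362 0.15599853 0.071     ]
 [0.44050886 0.14576965 0.071     ]] 
mid [[ 0.54959113 -0.02778445  0.071     ]
 [ 0.42649301 -0.01930393  0.071     ]] 
right [[ 0.55338229 -0.21160769  0.071     ]
 [ 0.43999673 -0.21116095  0.071     ]]
odd top [[0.52263108 0.04935473 0.086     ]
 [0.43293632 0.052768   0.086     ]]
stock wells [[ 0.55937922 -0.33466609  0.075     ]
 [ 0.55821505 -0.43726787  0.075     ]
 [ 0.49895281 -0.33220288  0.075     ]
 [ 0.4952102  -0.43511351  0.075     ]
 [ 0.43189746 -0.35678738  0.075     ]
 [ 0.42961176 -0.41661981  0.075     ]
 [ 0.36150962 -0.33453438  0.075     ]
 [ 0.3598273  -0.43584953  0.075     ]]
```

Tray fit: centre about (0.511, -0.029), yaw 3.0°. The strip edges agree to 0.7 mm and the basket and stock sizes come out right. Going over the odd one first.

```bash
python3 -c "
from h import *
to([.478,.051,.2],88)"
```

```text
t 0.2 at [0.2494 0.5727 0.2242] yaw 66.5 w 0.0851 F [-0.6 -0.  -0.2] j6 1.47
 shift [  24.6 -417.9 -387. ] turn [-0.376 -0.001 -0.   ]
```

```bash
python3 -m crank '[0.3,12,-209,-193,-0.18,0,0, 0.3,12,-209,-193,-0.18,0,0, 0.3,12,-209,-193,-0.18,0,0, 0.3,12,-209,-193,-0.18,0,0, 0.3,25,-418,-387,-0.376,0,0, 0.3,25,-418,-387,-0.376,0,0, 0.3,25,-418,-387,-0.376,0,0, 0.3,25,-418,-387,-0.376,0,0]'; python3 -c "
from h import *
to([.478,.051,.2],88)"
```

```text
time: 1.05
tool_pos: [0.4083, 0.2101, 0.2076]
orientation: [0.508, -0.492, 0.509, 0.491]
force: [1.1, 0.3, 0.1]
gripper_width: 0.0599
t 1.1 at [0.4083 0.2101 0.2076] yaw 88.0 w 0.0599 F [1.1 0.3 0.1] j6 0.37
 shift [   7.7  -75.2 -156.6] turn [ 0.001 -0.001  0.   ]
```

```bash
python3 -m crank '[0.3,8,-75,-157,0,0,0, 0.3,8,-75,-157,0,0,0, 0.3,8,-75,-157,0,0,0, 0.3,8,-75,-157,0,0,0, 0.3,8,-75,-157,0,0,0, 0.3,8,-75,-157,0,0,0]';  python3 -m crank '[0.3,50,0,0,0,0,0,0.3,80,0,0,0,0,0,0.3,80,0,0,0,0,0]'; python3 -c "
from h import *
to([.478,.051,.058],88)
a=viewer.capture('scene')[150:310,180:420,::-1]; a=cv2.resize(a,None,fx=2,fy=2,interpolation=3)
b=viewer.capture('top')[196:286,236,::-1] if 0 else viewer.capture('top')[190:290,230:410,::-1]; b=cv2.resize(b,(480,267),interpolation=3)
cv2.imwrite('pics/odd1.png',np.vstack([a,b]))"
```

```text
time: 1.65
tool_pos: [0.4776, 0.0503, 0.1995]
orientation: [0.509, -0.491, 0.509, 0.491]
force: [0.3, -0.3, 0.8]
gripper_width: 0.0598
time: 1.95
tool_pos: [0.4723, 0.0518, 0.1154]
orientation: [0.506, -0.489, 0.511, 0.494]
force: [-0.7, 0.5, -0.1]
gripper_width: 0.0598
t 1.9 at [0.4723 0.0518 0.1154] yaw 88.1 w 0.0598 F [-0.7  0.5 -0.1] j6 0.01
 shift [57.3 -6.3 -0.6] turn [ 0.001  0.    -0.011]
```

View pics/odd1.png

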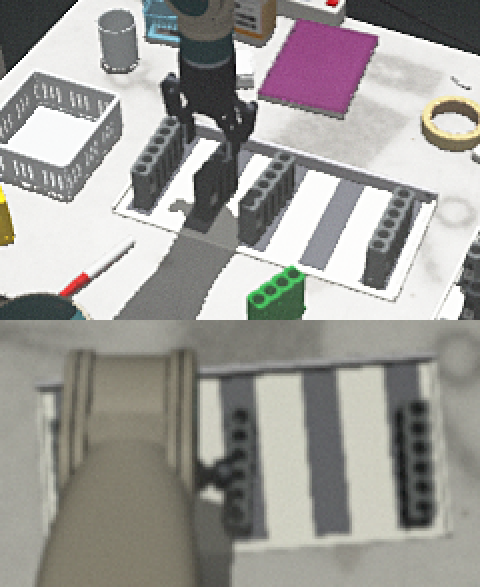

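The scene crop shows the fingers straddling the short cassette at about (212,185), with clear gaps either side. Descend and grip.

```bash
python3 -m crank '[0.3,30,-6,0,0,0,-0.011, 0.3,57,-6,0,0,0,-0.011, 0.3,57,-6,0,0,0,-0.011, 1,57,-6,0,0,0,-0.011, 1,57,-6,0,0,0,-0.011, 1,57,-6,0,0,0,-0.011,1,57,-6,0,0,0,-0.011,1,57,-6,0,0,0,-0.011]';  python3 -m crank '[1,0,0,0,0,0,0,1,-50,0,0,0,0,0,1,-100,0,0,0,0,0,1,-120,0,0,0,0,0,1,-120,0,0,0,0,0]'; python3 -c "
from h import *
to([.476,.323,.18],92)"
```

```text
time: 2.85
tool_pos: [0.485, 0.0515, 0.0654]
orientation: [0.512, -0.495, 0.505, 0.488]
force: [-1.1, 1.0, 6.7]
gripper_width: 0.0287
time: 3.35
tool_pos: [0.487, 0.0513, 0.1903]
orientation: [0.514, -0.497, 0.502, 0.486]
force: [0.3, 0.1, -0.7]
gripper_width: 0.0284
t 3.4 at [0.487  0.0513 0.1903] yaw 88.1 w 0.0284 F [ 0.3  0.1 -0.7] j6 0.01
 shift [ 10.1  20.4 271.2] turn [-0.069 -0.     0.024]
```

```bash
python3 -m crank '[1,10,20,271,-0.069,0,0.024,1,10,20,271,-0.069,0,0.024,1,10,20,271,-0.069,0,0.024,1,10,20,271,-0.069,0,0.024,1,10,20,271,-0.069,0,0.024,1,10,20,271,-0.069,0,0.024,1,10,20,271,-0.069,0,0.024,1,10,20,271,-0.069,0,0.024]';  python3 -c "
from h import *
to([.480,.323,.10],92)"; python3 -m crank '[1,0,0,0,0,0,0,1,0,0,0,0,0,0]'; python3 -c "
from h import *
to([.480,.323,.10],92)"
```

```text
time: 4.15
tool_pos: [0.4752, 0.3224, 0.1784]
orientation: [0.49, -0.509, 0.492, 0.509]
force: [-0.2, -0.7, -0.3]
gripper_width: 0.0287
t 4.2 at [0.4752 0.3224 0.1784] yaw 92.1 w 0.0287 F [-0.2 -0.7 -0.3] j6 0.45
 shift [78.4 -5.   0.6] turn [ 0.001 -0.002 -0.003]
time: 4.35
tool_pos: [0.4748, 0.3209, 0.1777]
orientation: [0.489, -0.508, 0.493, 0.509]
force: [0.2, -0.6, -1.2]
gripper_width: 0.0289
t 4.3 at [0.4748 0.3209 0.1777] yaw 92.0 w 0.0289 F [ 0.2 -0.6 -1.2] j6 0.45
 shift [77.7 -5.6  2.1] turn [-0.    -0.003 -0.004]
```

```bash
python3 -m crank '[1,40,-5,2,0,0,-0.004,1,78,-5,2,0,-0.003,-0.004,1,100,-5,2,0,-0.003,-0.004,1,108,-5,2,0,-0.003,-0.004,1,113,-5,2,0,-0.003,-0.004,1,113,-5,2,0,-0.003,-0.004]';  python3 -c "
from h import *
to([.480,.323,.0614],92)
a=viewer.capture('scene')[150:310,120:360,::-1]; a=cv2.resize(a,None,fx=2.5,fy=2.5,interpolation=3)
cv2.imwrite('pics/bask.png',a)"
```

```text
time: 4.95
tool_pos: [0.4799, 0.3226, 0.0652]
orientation: [-0.492, 0.508, -0.491, -0.508]
force: [0.8, 0.1, -1.3]
gripper_width: 0.0283
t 5.0 at [0.4799 0.3226 0.0652] yaw 91.9 w 0.0283 F [ 0.8  0.1 -1.3] j6 0.45
 shift [ 3.8 -0.1  0.4] turn [-0.001  0.     0.001]
```

View pics/bask.png

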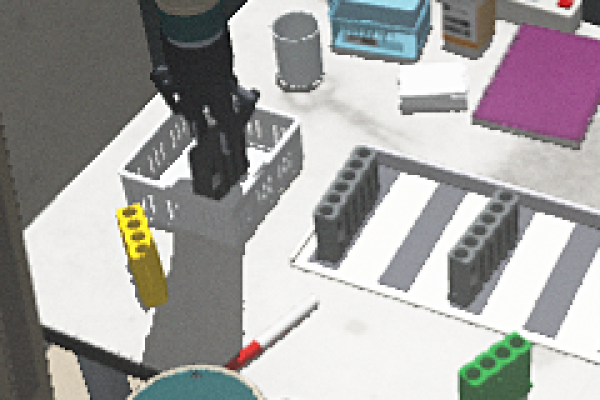

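The crop shows the odd cassette held inside the basket at about (212,170). Its strip on the tray is clear. Lower to contact.

```bash
python3 -m crank '[1,4,0,0,0,0,0,1,4,0,0,0,0,0]'; python3 -m crank '[1,3,0,0,0,0,0,1,3,0,0,0,0,0]'
```

```text
time: 5.2
tool_pos: [0.4813, 0.3234, 0.0629]
orientation: [-0.493, 0.509, -0.49, -0.508]
force: [0.8, 0.1, -1.0]
gripper_width: 0.0288
time: 5.4
tool_pos: [0.4814, 0.3238, 0.0621]
orientation: [-0.493, 0.509, -0.49, -0.508]
force: [-4.5, -1.3, 9.4]
gripper_width: 0.0284
```

```bash
python3 -m crank '[0.45,0,0,0,0,0,0,0.45,0,0,0,0,0,0,0.45,0,0,0,0,0,0,0.45,0,0,0,0,0,0]'; python3 -m crank '[0.45,-30,0,0,0,0,0,0.45,-80,0,0,0,0,0,0.45,-130,0,0,0,0,0,0.45,-140,0,0,0,0,0,0.45,-140,0,0,0,0,0]';  python3 -c "
from h import *
to([.559,-.386,.2],-2)
to([.522,-.03,.2],45)
a=viewer.capture('scene')[150:310,120:360,::-1]; a=cv2.resize(a,None,fx=2.5,fy=2.5,interpolation=3)
cv2.imwrite('pics/bask2.png',a)"
```

```text
time: 5.8
tool_pos: [0.4814, 0.3238, 0.0619]
orientation: [-0.493, 0.509, -0.49, -0.508]
force: [-0.2, -0.6, -0.4]
gripper_width: 0.0467
time: 6.3
tool_pos: [0.4828, 0.3245, 0.2049]
orientation: [-0.495, 0.51, -0.488, -0.507]
force: [-0.1, -0.4, -0.5]
gripper_width: 0.0469
t 6.3 at [0.4828 0.3245 0.2049] yaw 92.0 w 0.0469 F [-0.1 -0.4 -0.5] j6 0.45
 shift [   1.9  -51.7 -712.7] turn [-1.502 -0.004  0.012]
t 6.3 at [0.4828 0.3245 0.2049] yaw 92.0 w 0.0469 F [-0.1 -0.4 -0.5] j6 0.45
 shift [   3.4  -26.9 -355.7] turn [0.82  0.009 0.007]
```

View pics/bask2.png

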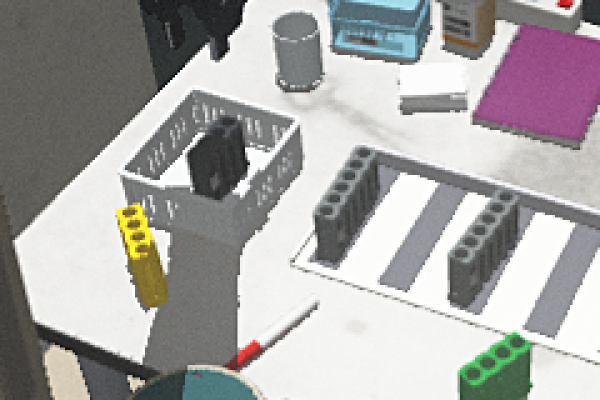

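```bash
python3 -m crank '[0.45,1,-26,-356,-0.75,0,0,0.45,1,-26,-356,-0.75,0,0,0.45,1,-26,-356,-0.75,0,0,0.45,1,-26,-356,-0.75,0,0,0.45,1,-26,-356,-0.75,0,0,0.45,1,-26,-356,-0.75,0,0,0.45,1,-26,-356,-0.75,0,0.01,0.45,1,-26,-356,-0.75,0,0.01]';  python3 -c "
from h import *
to([.559,-.386,.2],-2)"
```

```text
time: 7.15
tool_pos: [0.5177, -0.0341, 0.1973]
orientation: [0.27, -0.65, 0.273, 0.655]
force: [-0.4, -0.5, 0.4]
gripper_width: 0.047
t 7.2 at [ 0.5177 -0.0341  0.1973] yaw 134.8 w 0.047 F [-0.4 -0.5  0.4] j6 -0.97
 shift [  -2.8  218.7 -278.8] turn [-0.754  0.008 -0.004]
```

```bash
python3 -m crank '[0.45,-3,219,-279,-0.754,0.008,-0.004,0.45,-3,219,-279,-0.754,0.008,-0.004,0.45,-3,219,-279,-0.754,0.008,-0.004,0.45,-3,219,-279,-0.754,0.008,-0.004,0.45,-3,219,-279,-0.754,0.008,-0.004,0.45,-3,219,-279,-0.754,0.008,-0.004,0.45,-3,219,-279,-0.754,0.008,-0.004,0.45,-3,219,-279,-0.754,0.008,-0.004]'; python3 -m crank '[0.45,50,0,0,0,0,0,0.45,80,0,0,0,0,0,0.45,80,0,0,0,0,0,0.45,80,0,0,0,0,0]';  python3 -c "
from h import *
to([.559,-.386,.049],-2)
a=viewer.capture('scene')[200:360,360:520,::-1]; a=cv2.resize(a,None,fx=3,fy=3,interpolation=3)
cv2.imwrite('pics/st1.png',a)"
```

```text
time: 7.95
tool_pos: [0.5574, -0.39, 0.1961]
orientation: [0.014, -0.706, 0.013, 0.708]
force: [-0.1, -0.2, 0.4]
gripper_width: 0.0472
time: 8.35
tool_pos: [0.5557, -0.3881, 0.1139]
orientation: [0.015, -0.704, 0.012, 0.71]
force: [-0.2, 0.3, 1.3]
gripper_width: 0.0467
t 8.3 at [ 0.5557 -0.3881  0.1139] yaw 177.8 w 0.0467 F [-0.2  0.3  1.3] j6 -2.24
 shift [64.8 -2.  -3.7] turn [-0.003  0.008  0.005]
```

View pics/st1.png

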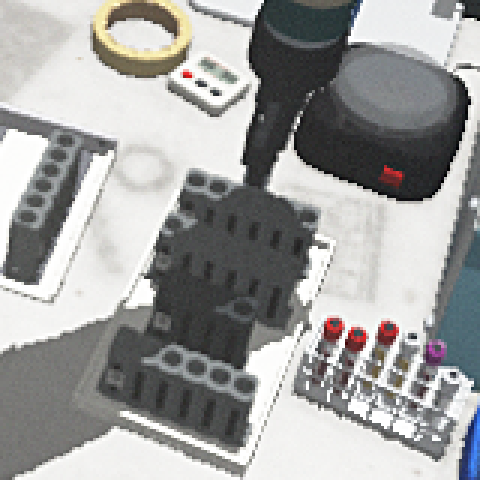

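The scene crop shows the gripper straddling the far stock cassette, whose wells run from about (195,180) to (310,215). It clears the next cassette. Descend, grip and lift.

```bash
python3 -c "
from h import *
print(proj([[.5594,-.3347,.075],[.5582,-.4373,.075]],'scene'))"; python3 -m crank '[0.45,20,-2,-4,0,0.008,0.005,0.45,45,-2,-4,0,0.008,0.005,0.45,66,-2,-4,0,0.008,0.005,0.45,66,-2,-4,0,0.008,0.005,0.45,66,-2,-4,0,0.008,0.005]';python3 -m crank '[1,0,0,0,0,0,0,1,0,0,0,0,0,0,1,0,0,0,0,0,0,1,0,0,0,0,0,0]'; python3 -c "
from h import *
to([.559,-.386,.049],-2)"
```

```text
[[425.99500905 259.50082728]
 [462.80133099 272.06267062]]
time: 8.9
tool_pos: [0.5623, -0.3879, 0.0523]
orientation: [-0.012, 0.709, -0.015, -0.705]
force: [-0.9, -0.5, -0.7]
gripper_width: 0.0472
time: 9.3
tool_pos: [0.5641, -0.3892, 0.0553]
orientation: [-0.011, 0.711, -0.016, -0.703]
force: [-0.3, 0.4, 6.5]
gripper_width: 0.0289
t 9.3 at [ 0.5641 -0.3892  0.0553] yaw 177.8 w 0.0289 F [-0.3  0.4  6.5] j6 -2.23
 shift [ 6.2 -3.1  5.3] turn [-0.003 -0.01  -0.008]
```

```bash
python3 -m crank '[1,-20,0,0,0,0,0,1,-60,0,0,0,0,0,1,-110,0,0,0,0,0,1,-130,0,0,0,0,0,1,-130,0,0,0,0,0]'; python3 -c "
from h import *
to([.513,-.1188,.16],93)"
```

```text
time: 9.8
tool_pos: [0.5655, -0.3905, 0.1914]
orientation: [-0.008, 0.713, -0.018, -0.7]
force: [0.5, -0.5, 0.3]
gripper_width: 0.0292
t 9.8 at [ 0.5655 -0.3905  0.1914] yaw 177.8 w 0.0292 F [ 0.5 -0.5  0.3] j6 -2.23
 shift [  26.5 -269.9   63.3] turn [ 1.481 -0.026  0.003]
```

```bash
python3 -m crank '[1,5,-270,63,1.48,-0.026,0.003,1,5,-270,63,1.48,-0.026,0.003,1,5,-270,63,1.48,-0.026,0.003,1,10,-270,63,1.48,-0.026,0.003,1,20,-270,63,1.48,-0.026,0.003,1,26,-270,63,1.48,-0.026,0.003,1,26,-270,63,1.48,-0.026,0.003,1,26,-270,63,1.48,-0.026,0.003]'; python3 -c "
from h import *
to([.513,-.1188,.09],93)"
```

```text
time: 10.6
tool_pos: [0.5112, -0.1168, 0.1583]
orientation: [0.409, -0.575, 0.412, 0.576]
force: [-0.6, 0.2, -1.2]
gripper_width: 0.0291
t 10.6 at [ 0.5112 -0.1168  0.1583] yaw 109.0 w 0.0291 F [-0.6  0.2 -1.2] j6 -0.68
 shift [68.3 -1.3 -2.4] turn [ 0.28  -0.001 -0.004]
```

```bash
python3 -m crank '[1,20,-1,-2,0.15,0,-0.004,1,40,-1,-2,0.28,0,-0.004,1,68,-1,-2,0.28,0,-0.004,1,68,-1,-2,0.28,0,-0.004,1,68,-1,-2,0.28,0,-0.004]'; python3 -m crank '[1,0,0,0,0,0,0]'; python3 -c "
from h import *
to([.513,-.1188,.0575],93.02)"
```

```text
time: 11.1
tool_pos: [0.5111, -0.1179, 0.0891]
orientation: [0.486, -0.512, 0.487, 0.514]
force: [0.2, -0.2, -1.0]
gripper_width: 0.0289
time: 11.2
tool_pos: [0.5119, -0.1183, 0.0901]
orientation: [0.487, -0.513, 0.487, 0.513]
force: [0.7, 0.2, -1.0]
gripper_width: 0.0291
t 11.2 at [ 0.5119 -0.1183  0.0901] yaw 93.0 w 0.0291 F [ 0.7  0.2 -1. ] j6 -0.4
 shift [32.6 -1.1 -0.6] turn [-0.001  0.    -0.001]
```

```bash
python3 -m crank '[1,15,-1,0,0,0,0,1,30,-1,0,0,0,0,1,32,-1,0,0,0,0,1,32,-1,0,0,0,0]'; python3 -m crank '[1,3,0,0,0,0,0,1,3,0,0,0,0,0]';python3 -c "
from h import *
to([.5412,-.1173,.055],93.02)"
```

```text
time: 11.6
tool_pos: [0.5132, -0.1183, 0.0588]
orientation: [0.487, -0.513, 0.487, 0.513]
force: [0.6, 0.6, -1.2]
gripper_width: 0.0292
time: 11.8
tool_pos: [0.5141, -0.1187, 0.0566]
orientation: [-0.487, 0.513, -0.487, -0.512]
force: [-0.2, -1.0, -0.4]
gripper_width: 0.0289
t 11.8 at [ 0.5141 -0.1187  0.0566] yaw 93.0 w 0.0289 F [-0.2 -1.  -0.4] j6 -0.4
 shift [  1.7 -27.1  -0.1] turn [-0.    -0.001  0.001]
```

```bash
python3 -m crank '[1,2,0,0,0,0,0,1,2,0,0,0,0,0]'; python3 -m crank '[1,0,-18,0,0,0,0,1,0,-18,0,0,0,0]'; python3 -m crank '[1,0,-5,0,0,0,0,1,0,-5,0,0,0,0]';python3 -m crank '[1,0,-3,0,0,0,0,1,0,-3,0,0,0,0]';python3 -c "
from h import *
to([.5412,-.1173,.055],93.02)"
```

```text
time: 12.0
tool_pos: [0.5145, -0.1187, 0.0564]
orientation: [-0.487, 0.514, -0.487, -0.512]
force: [-3.2, 1.1, 7.7]
gripper_width: 0.0293
time: 12.2
tool_pos: [0.5355, -0.1185, 0.0578]
orientation: [-0.488, 0.515, -0.486, -0.511]
force: [0.6, 0.7, -0.7]
gripper_width: 0.0293
time: 12.4
tool_pos: [0.5393, -0.1181, 0.0573]
orientation: [-0.487, 0.515, -0.486, -0.512]
force: [-1.8, 0.1, -2.0]
gripper_width: 0.0289
time: 12.6
tool_pos: [0.5393, -0.1178, 0.0567]
orientation: [-0.485, 0.513, -0.488, -0.513]
force: [-6.4, -0.6, 3.8]
gripper_width: 0.0293
t 12.6 at [ 0.5393 -0.1178  0.0567] yaw 93.0 w 0.0293 F [-6.4 -0.6  3.8] j6 -0.38
 shift [ 1.7 -1.9  0.4] turn [-0.    -0.003 -0.002]
```

```bash
python3 -m crank '[1,1,-3,0.4,0,-0.003,-0.002,1,1,-3,0.4,0,-0.003,-0.002]'; python3 -m crank '[0.45,0,0,0,0,0,0,0.45,0,0,0,0,0,0,0.45,0,0,0,0,0,0,0.45,0,0,0,0,0,0]'; python3 -m crank '[0.45,-10,0,0,0,0,0,0.45,-50,0,0,0,0,0,0.45,-100,0,0,0,0,0,0.45,-130,0,0,0,0,0,0.45,-130,0,0,0,0,0]'; python3 -c "
from h import *
to([.497,-.385,.18],-2)
a=viewer.capture('top')[190:310,230:490,::-1]; a=cv2.resize(a,None,fx=3,fy=3,interpolation=3)
cv2.imwrite('pics/k1.png',a)"
```

```text
time: 12.8
tool_pos: [0.539, -0.1178, 0.0564]
orientation: [0.485, -0.511, 0.489, 0.514]
force: [-9.9, -0.2, 11.3]
gripper_width: 0.0292
time: 13.2
tool_pos: [0.5396, -0.1178, 0.0564]
orientation: [0.485, -0.512, 0.489, 0.514]
force: [0.3, -0.3, 0.2]
gripper_width: 0.047
time: 13.7
tool_pos: [0.5448, -0.119, 0.1932]
orientation: [-0.487, 0.516, -0.487, -0.51]
force: [0.5, -0.3, 0.6]
gripper_width: 0.0471
t 13.7 at [ 0.5448 -0.119   0.1932] yaw 93.0 w 0.0471 F [ 0.5 -0.3  0.6] j6 -0.38
 shift [  14.3   61.6 -263.1] turn [-1.484 -0.009  0.   ]
```

View pics/k1.png

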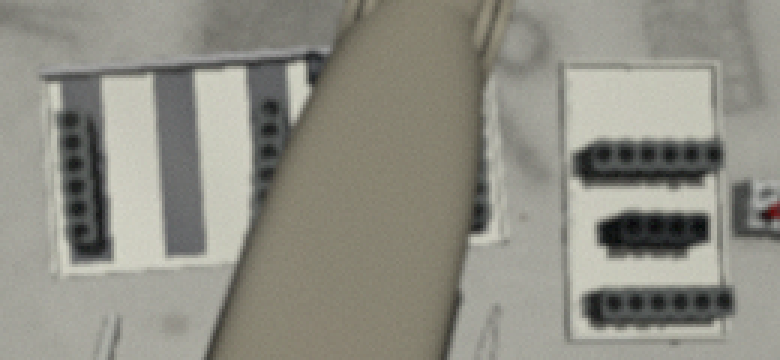

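The top crop shows the remaining stock untouched. Its second cassette has wells from about (603,157) to (715,155). Next is that spare.

```bash
python3 -m crank '[0.45,0,61,-263,-1.484,0,0,0.45,0,61,-263,-1.484,0,0,0.45,0,61,-263,-1.484,0,0,0.45,0,61,-263,-1.484,0,0,0.45,0,61,-263,-1.484,0,0,0.45,0,61,-263,-1.484,0,0,0.45,0,61,-263,-1.484,0,0,0.45,0,61,-263,-1.484,0,0]'; python3 -m crank '[0.45,0,0,0,-0.15,0,0,0.45,0,0,0,-0.282,0,0,0.45,0,0,0,-0.282,0,0,0.45,0,0,0,-0.282,0,0]'; python3 -c "
from h import *
to([.497,-.384,.11],-2)"
```

```text
time: 14.55
tool_pos: [0.4943, -0.3849, 0.189]
orientation: [0.123, -0.695, 0.125, 0.697]
force: [0.5, 0.8, -1.7]
gripper_width: 0.0466
time: 14.95
tool_pos: [0.4937, -0.3843, 0.1878]
orientation: [0.026, -0.705, 0.026, 0.708]
force: [-0.8, 0.1, -0.1]
gripper_width: 0.0471
t 14.9 at [ 0.4937 -0.3843  0.1878] yaw 175.8 w 0.0471 F [-0.8  0.1 -0.1] j6 -2.26
 shift [77.8 -0.6 -3.6] turn [-0.038  0.004 -0.   ]
```

```bash
python3 -m crank '[0.45,40,-1,-3,-0.038,0.004,0,0.45,70,-1,-3,-0.038,0.004,0,0.45,78,-1,-3,-0.038,0.004,0,0.45,78,-1,-3,-0.038,0.004,0,0.45,78,-1,-3,-0.038,0.004,0]'; python3 -c "
from h import *
to([.497,-.384,.047],-2)"
```

```text
time: 15.45
tool_pos: [0.4972, -0.3842, 0.111]
orientation: [-0.012, 0.707, -0.013, -0.707]
force: [-0.1, -0.2, 1.0]
gripper_width: 0.0469
t 15.4 at [ 0.4972 -0.3842  0.111 ] yaw 178.0 w 0.0469 F [-0.1 -0.2  1. ] j6 -2.3
 shift [64.  -0.3  0.3] turn [-0.    -0.001 -0.002]
```

```bash
python3 -m crank '[0.45,20,0,0,0,0,0,0.45,45,0,0,0,0,0,0.45,62,0,0,0,0,0,0.45,64,0,0,0,0,0,1,64,0,0,0,0,0,1,64,0,0,0,0,0,1,64,0,0,0,0,0,1,64,0,0,0,0,0]'; python3 -m crank '[1,-20,0,0,0,0,0,1,-60,0,0,0,0,0,1,-110,0,0,0,0,0,1,-130,0,0,0,0,0,1,-130,0,0,0,0,0]'; python3 -c "
from h import *
to([.5037,.0609,.16],93)"
```

```text
time: 16.25
tool_pos: [0.4984, -0.3854, 0.0489]
orientation: [-0.011, 0.708, -0.014, -0.706]
force: [-1.0, 0.2, 4.1]
gripper_width: 0.0289
time: 16.75
tool_pos: [0.5005, -0.3873, 0.1843]
orientation: [-0.009, 0.711, -0.016, -0.703]
force: [-0.3, -0.4, -0.7]
gripper_width: 0.0288
t 16.8 at [ 0.5005 -0.3873  0.1843] yaw 178.0 w 0.0288 F [-0.3 -0.4 -0.7] j6 -2.3
 shift [  19.5 -448.2   12.9] turn [ 1.483 -0.016 -0.   ]
```

```bash
python3 -m crank '[1,0,-448,13,1.48,-0.016,0,1,0,-448,13,1.48,-0.016,0,1,0,-448,13,1.48,-0.016,0,1,0,-448,13,1.48,-0.016,0,1,0,-448,13,1.48,-0.016,0,1,0,-448,13,1.48,-0.016,0,1,0,-448,13,1.48,-0.016,0,1,0,-448,13,1.48,-0.016,0]'; python3 -c "
from h import *
to([.5037,.0609,.16],93)"
```

```text
time: 17.55
tool_pos: [0.5015, -0.0055, 0.1778]
orientation: [0.39, -0.588, 0.392, 0.589]
force: [0.5, -0.4, -0.9]
gripper_width: 0.0289
t 17.6 at [ 0.5015 -0.0055  0.1778] yaw 112.8 w 0.0289 F [ 0.5 -0.4 -0.9] j6 -0.54
 shift [ 17.7 -27.8  60.4] turn [ 0.346 -0.001 -0.003]
```

```bash
python3 -m crank '[1,18,-28,60,0.346,0,-0.003,1,18,-28,60,0.346,0,-0.003,1,18,-28,60,0.346,0,-0.003,1,50,-28,60,0.346,0,-0.003,1,88,-28,60,0.346,0,-0.003,1,88,-28,60,0.346,0,-0.003,1,88,-28,60,0.346,0,-0.003]'; python3 -c "
from h import *
to([.5037,.0609,.053],93.02)"
```

```text
time: 18.25
tool_pos: [0.5019, 0.0605, 0.0884]
orientation: [0.486, -0.512, 0.488, 0.514]
force: [1.4, 0.1, -0.7]
gripper_width: 0.0287
t 18.2 at [0.5019 0.0605 0.0884] yaw 93.0 w 0.0287 F [ 1.4  0.1 -0.7] j6 -0.06
 shift [35.4 -2.   0.3] turn [-0.001 -0.    -0.004]
```

```bash
python3 -m crank '[1,15,-2,0,0,0,-0.004,1,34,-2,0,0,0,-0.004,1,36,-2,0,0,0,-0.004,1,36,-2,0,0,0,-0.004]'; python3 -m crank '[1,2,0,0,0,0,0,1,2,0,0,0,0,0]'; python3 -m crank '[1,0,-18,0,0,0,0,1,0,-18,0,0,0,0]';  python3 -c "
from h import *
to([.5317,.0624,.051],93.02)"
```

```text
time: 18.65
tool_pos: [0.5044, 0.0605, 0.0534]
orientation: [-0.487, 0.513, -0.487, -0.512]
force: [1.0, 0.9, 1.1]
gripper_width: 0.0287
time: 18.85
tool_pos: [0.5057, 0.0605, 0.0527]
orientation: [-0.488, 0.514, -0.486, -0.512]
force: [-0.4, 0.2, -0.3]
gripper_width: 0.0288
time: 19.05
tool_pos: [0.5272, 0.0614, 0.0544]
orientation: [-0.489, 0.515, -0.485, -0.51]
force: [0.5, -0.9, -0.4]
gripper_width: 0.0288
t 19.1 at [0.5272 0.0614 0.0544] yaw 93.0 w 0.0288 F [ 0.5 -0.9 -0.4] j6 -0.06
 shift [ 3.4 -4.5  0.8] turn [-0.001 -0.001  0.009]
```

```bash
python3 -m crank '[1,3,-2,0.8,0,0,0.009,1,4,-2,0.8,0,0,0.009]'; python3 -m crank '[1,2,0,0,0,0,0,1,2,0,0,0,0,0]';  python3 -m crank '[1,0,-3,0,0,0,0,1,0,-3,0,0,0,0]';python3 -m crank '[1,0,-3,0,0,0,0,1,0,-3,0,0,0,0]';python3 -c "
from h import *
to([.5317,.0624,.05],93.02)"
```

```text
time: 19.25
tool_pos: [0.5297, 0.0623, 0.0506]
orientation: [-0.487, 0.513, -0.487, -0.512]
force: [-0.1, -0.9, -0.3]
gripper_width: 0.0291
time: 19.45
tool_pos: [0.5295, 0.0624, 0.0498]
orientation: [-0.487, 0.513, -0.487, -0.512]
force: [-1.9, 0.8, 8.3]
gripper_width: 0.029
time: 19.65
tool_pos: [0.5313, 0.0626, 0.0498]
orientation: [0.486, -0.513, 0.487, 0.513]
force: [-3.5, -0.0, 5.0]
gripper_width: 0.0292
time: 19.85
tool_pos: [0.5313, 0.0626, 0.0499]
orientation: [0.485, -0.511, 0.489, 0.514]
force: [-7.8, -0.2, 9.8]
gripper_width: 0.0288
t 19.9 at [0.5313 0.0626 0.0499] yaw 93.0 w 0.0288 F [-7.8 -0.2  9.8] j6 -0.05
 shift [-0.1 -0.4 -0.3] turn [-0.001 -0.001 -0.007]
```

```bash
python3 -m crank '[1,0,-3,0,0,0,0,1,0,-3,0,0,0,0]'; python3 -m crank '[0.45,0,0,0,0,0,0,0.45,0,0,0,0,0,0,0.45,0,0,0,0,0,0,0.45,0,0,0,0,0,0]'; python3 -m crank '[0.45,-10,0,0,0,0,0,0.45,-50,0,0,0,0,0,0.45,-100,0,0,0,0,0,0.45,-100,0,0,0,0,0]'; python3 -c "
from h import *
to([.4915,.151,.13],95.7)"
```

```text
time: 20.05
tool_pos: [0.5314, 0.0627, 0.05]
orientation: [0.483, -0.51, 0.491, 0.516]
force: [-8.2, 0.0, 10.1]
gripper_width: 0.0287
time: 20.45
tool_pos: [0.5317, 0.0626, 0.0499]
orientation: [0.483, -0.51, 0.49, 0.515]
force: [0.5, 0.9, 0.4]
gripper_width: 0.047
time: 20.85
tool_pos: [0.5391, 0.0629, 0.1579]
orientation: [-0.487, 0.514, -0.487, -0.512]
force: [0.5, 0.3, 0.7]
gripper_width: 0.0467
t 20.9 at [0.5391 0.0629 0.1579] yaw 93.0 w 0.0467 F [0.5 0.3 0.7] j6 -0.05
 shift [27.6 43.  90.5] turn [-0.048 -0.002  0.002]
```

```bash
python3 -m crank '[0.45,-40,90,270,0,0,0,0.45,-40,90,270,0,0,0,0.45,-40,90,270,0,0,0,0.45,-40,90,270,0,0,0,0.45,-40,90,270,0,0,0,0.45,-40,90,270,0,0,0,0.45,-40,90,270,0,0,0]'; python3 -c "
from h import *
pic('tray2',box=(236,190,406,290),s=4.7)"
```

```text
time: 21.55
tool_pos: [0.4344, 0.3321, 0.1988]
orientation: [-0.487, 0.515, -0.484, -0.513]
force: [0.9, -0.1, 0.5]
gripper_width: 0.0468
```

View pics/tray2.png

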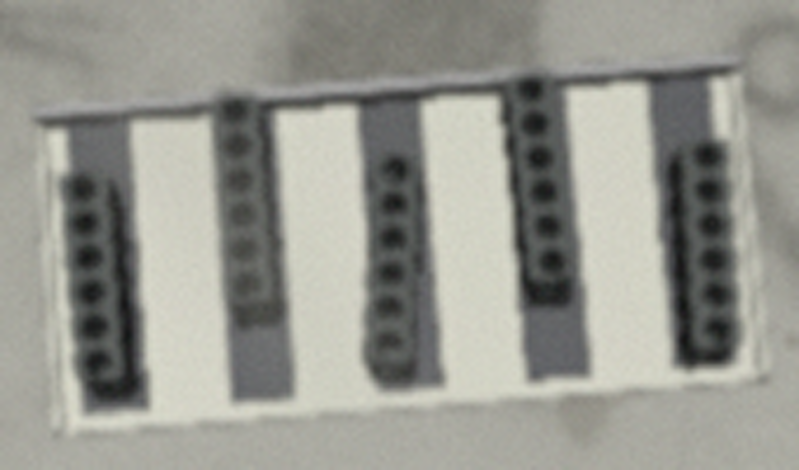

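Both placed spares are centred on their strips and against the fence. The other three haven't moved: left wells (84,189)–(101,360), middle (397,168)–(391,341), right (709,155)–(717,328).

```bash
python3 -c "
from h import *
z=lambda q:[[236+(x+.5)/4.7-.5,190+(y+.5)/4.7-.5] for x,y in q]
P=ray(z([(84,189),(101,360),(397,168),(391,341),(709,155),(717,328),(237,108),(247,284),(531,90),(552,262)]),.074)
for a,b in zip(P[::2],P[1::2]): print(((a+b)/2).round(4),np.linalg.norm(a-b).round(4),np.degrees(np.arctan2(*(a-b)[1::-1])).round(1))
to([.4915,.1505,.13],95.7)"
```

```text
[0.4912 0.1511 0.074 ] 0.1009 5.1
[ 0.4985 -0.0247  0.074 ] 0.1016 -3.5
[ 0.5014 -0.2112  0.074 ] 0.102 0.0
[0.5352 0.0632 0.074 ] 0.1043 2.2
[ 0.5426 -0.1122  0.074 ] 0.1026 4.8
t 21.6 at [0.4348 0.33   0.1981] yaw 93.2 w 0.0471 F [-0.4  0.2 -0.2] j6 0.48
 shift [  68.5  -46.3 -182.3] turn [-0.044 -0.001  0.004]
```

```bash
python3 -m crank '[0.45,60,-46,-182,-0.04,0,0.004,0.45,60,-46,-182,-0.04,0,0.004,0.45,60,-46,-182,-0.04,0,0.004,0.45,60,-46,-182,-0.04,0,0.004,0.45,68,-46,-182,-0.04,0,0.004,0.45,68,-46,-182,-0.04,0,0.004,0.45,68,-46,-182,-0.04,0,0.004]'; python3 -c "
from h import *
to([.4915,.1508,.050],95.2)"
```

```text
time: 22.3
tool_pos: [0.4909, 0.1508, 0.1305]
orientation: [-0.475, 0.524, -0.476, -0.523]
force: [-0.5, -0.3, 0.0]
gripper_width: 0.0472
t 22.3 at [0.4909 0.1508 0.1305] yaw 95.5 w 0.0472 F [-0.5 -0.3  0. ] j6 0.08
 shift [80.5 -0.6  0.1] turn [ 0.005 -0.001 -0.   ]
```

```bash
python3 -m crank '[0.45,30,0,0,0.005,0,0,0.45,60,0,0,0.005,0,0,0.45,78,0,0,0.005,0,0,0.45,80,0,0,0.005,0,0,1,80,0,0,0.005,0,0,1,80,0,0,0.005,0,0,1,80,0,0,0.005,0,0,1,80,0,0,0.005,0,0]'; python3 -m crank '[1,-6,0,0,0,0,0,1,-12,0,0,0,0,0,1,-12,0,0,0,0,0]'; python3 -c "
from h import *
to([.500,.1509,.06],93.02)"
```

```text
time: 23.1
tool_pos: [0.4918, 0.151, 0.0516]
orientation: [-0.477, 0.523, -0.477, -0.522]
force: [1.1, 1.2, 1.7]
gripper_width: 0.0285
time: 23.4
tool_pos: [0.493, 0.1511, 0.065]
orientation: [-0.478, 0.523, -0.476, -0.521]
force: [-0.2, -1.0, -0.3]
gripper_width: 0.0289
t 23.4 at [0.493  0.1511 0.065 ] yaw 95.2 w 0.0289 F [-0.2 -1.  -0.3] j6 0.08
 shift [ 5.1 -6.9 -0.8] turn [ 0.038 -0.001  0.004]
```

```bash
python3 -m crank '[1,5,-7,-1,0.038,0,0.004,1,5,-18,0,0.038,0,0.004,1,5,-18,0,0.038,0,0.004]'; python3 -c "
from h import *
to([.524,.1522,.0525],93.02)"
```

```text
time: 23.7
tool_pos: [0.5132, 0.153, 0.0606]
orientation: [-0.487, 0.514, -0.486, -0.512]
force: [0.5, -0.0, -0.1]
gripper_width: 0.0285
t 23.7 at [0.5132 0.153  0.0606] yaw 93.0 w 0.0285 F [ 0.5 -0.  -0.1] j6 0.12
 shift [  8.1 -10.7  -1.4] turn [ 0.    -0.     0.003]
```

```bash
python3 -m crank '[1,5,-5,-1.4,0,0,0.003,1,8,-8,-1.4,0,0,0.003,1,8,-8,-1.4,0,0,0.003]'; python3 -m crank '[1,2,-2,0,0,0,0,1,2,-2,0,0,0,0]';python3 -m crank '[1,0,-3,0,0,0,0,1,0,-3,0,0,0,0]';python3 -m crank '[1,0,-3,0,0,0,0,1,0,-3,0,0,0,0]';python3 -c "
from h import *
to([.527,.1523,.0516],93.02)"
```

```text
time: 24.0
tool_pos: [0.5212, 0.1519, 0.0519]
orientation: [0.486, -0.513, 0.487, 0.513]
force: [0.5, -0.4, -1.5]
gripper_width: 0.0285
time: 24.2
tool_pos: [0.5219, 0.1521, 0.0516]
orientation: [0.485, -0.512, 0.488, 0.514]
force: [-6.1, -0.7, 12.8]
gripper_width: 0.0286
time: 24.4
tool_pos: [0.5255, 0.1524, 0.0519]
orientation: [0.486, -0.513, 0.487, 0.514]
force: [0.1, 0.1, -1.3]
gripper_width: 0.0281
time: 24.6
tool_pos: [0.529, 0.1525, 0.0518]
orientation: [0.486, -0.513, 0.487, 0.514]
force: [0.1, 0.0, -1.4]
gripper_width: 0.0287
t 24.6 at [0.529  0.1525 0.0518] yaw 93.1 w 0.0287 F [ 0.1  0.  -1.4] j6 0.11
 shift [ 0.2  2.  -0.1] turn [ 0.001 -0.    -0.002]
```

```bash
python3 -m crank '[1,0,-2,0,0,0,0,1,0,-2,0,0,0,0]';python3 -m crank '[1,0,-2,0,0,0,0,1,0,-2,0,0,0,0]';python3 -m crank '[1,0,-3,0,0,0,0,1,0,-3,0,0,0,0]';python3 -c "
from h import *
to([.527,.1523,.0516],93.02)"
```

```text
time: 24.8
tool_pos: [0.5295, 0.1526, 0.0517]
orientation: [0.485, -0.512, 0.488, 0.514]
force: [-4.6, 0.1, 5.1]
gripper_width: 0.0286
time: 25.0
tool_pos: [0.5296, 0.1526, 0.0518]
orientation: [0.484, -0.511, 0.489, 0.515]
force: [-5.0, 0.4, 7.7]
gripper_width: 0.0283
time: 25.2
tool_pos: [0.5297, 0.1526, 0.052]
orientation: [0.482, -0.51, 0.49, 0.517]
force: [-7.8, 0.2, 10.1]
gripper_width: 0.0286
t 25.2 at [0.5297 0.1526 0.052 ] yaw 93.1 w 0.0286 F [-7.8  0.2 10.1] j6 0.11
 shift [ 0.5  2.8 -0.1] turn [ 0.001 -0.    -0.015]
```

Contact with the fence, and y is on the strip line. Release and go to the middle one.

```bash
python3 -m crank '[0.45,0,0,0,0,0,0,0.45,0,0,0,0,0,0,0.45,0,0,0,0,0,0,0.45,0,0,0,0,0,0]'; python3 -m crank '[0.45,-10,0,0,0,0,0,0.45,-50,0,0,0,0,0,0.45,-90,0,0,0,0,0,0.45,-90,0,0,0,0,0]'; python3 -c "
from h import *
to([.498,-.0245,.13],87)"
```

```text
time: 25.6
tool_pos: [0.5301, 0.1525, 0.0519]
orientation: [0.482, -0.51, 0.49, 0.517]
force: [-0.7, 0.6, -0.2]
gripper_width: 0.0471
time: 26.0
tool_pos: [0.5367, 0.1536, 0.1489]
orientation: [0.486, -0.513, 0.487, 0.514]
force: [1.4, -0.2, 0.3]
gripper_width: 0.0469
t 26.0 at [0.5367 0.1536 0.1489] yaw 93.1 w 0.0469 F [ 1.4 -0.2  0.3] j6 0.11
 shift [  18.8   48.3 -175.7] turn [ 0.106  0.001 -0.002]
```

```bash
python3 -m crank '[0.45,0,48,-176,0.106,0,-0.002,0.45,0,48,-176,0.106,0,-0.002,0.45,0,48,-176,0.106,0,-0.002,0.45,0,48,-176,0.106,0,-0.002,0.45,18,48,-176,0.106,0,-0.002,0.45,18,48,-176,0.106,0,-0.002,0.45,18,48,-176,0.106,0,-0.002]'; python3 -c "
from h import *
to([.498,-.0245,.05],87)"
```

```text
time: 26.7
tool_pos: [0.4978, -0.0246, 0.1307]
orientation: [0.513, -0.486, 0.513, 0.487]
force: [0.4, 0.3, -0.2]
gripper_width: 0.0469
t 26.7 at [ 0.4978 -0.0246  0.1307] yaw 87.0 w 0.0469 F [ 0.4  0.3 -0.2] j6 -0.13
 shift [80.7 -0.3  0. ] turn [ 0.     0.001 -0.001]
```

```bash
python3 -m crank '[0.45,30,0,0,0,0,0,0.45,60,0,0,0,0,0,0.45,79,0,0,0,0,0,0.45,81,0,0,0,0,0,1,81,0,0,0,0,0,1,81,0,0,0,0,0,1,81,0,0,0,0,0,1,81,0,0,0,0,0]'; python3 -m crank '[1,-6,0,0,0,0,0,1,-12,0,0,0,0,0,1,-12,0,0,0,0,0]'; python3 -c "
from h import *
to([.518,-.0284,.062],93.02)"
```

```text
time: 27.5
tool_pos: [0.4986, -0.0246, 0.0507]
orientation: [0.513, -0.487, 0.512, 0.487]
force: [-0.2, 1.1, -0.9]
gripper_width: 0.0287
time: 27.8
tool_pos: [0.4998, -0.0249, 0.0642]
orientation: [0.514, -0.488, 0.512, 0.486]
force: [0.8, -0.8, -0.9]
gripper_width: 0.0287
t 27.8 at [ 0.4998 -0.0249  0.0642] yaw 87.0 w 0.0287 F [ 0.8 -0.8 -0.9] j6 -0.13
 shift [  2.3 -18.3  -2.6] turn [-0.105  0.     0.003]
```

```bash
python3 -m crank '[1,2,-8,-2.6,-0.105,0,0.003,1,2,-18,-2.6,-0.105,0,0.003,1,2,-18,-2.6,-0.105,0,0.003,1,2,-18,-2.6,-0.105,0,0.003]'; python3 -c "
from h import *
to([.532,-.0277,.0515],93.02)"
```

```text
time: 28.2
tool_pos: [0.5178, -0.0284, 0.0622]
orientation: [0.487, -0.513, 0.487, 0.513]
force: [-0.6, 0.1, -1.3]
gripper_width: 0.0284
t 28.2 at [ 0.5178 -0.0284  0.0622] yaw 93.0 w 0.0284 F [-0.6  0.1 -1.3] j6 -0.23
 shift [ 10.7 -14.2  -0.1] turn [-0.001  0.     0.   ]
```

```bash
python3 -m crank '[1,6,-5,0,0,0,0,1,10,-12,0,0,0,0,1,10,-12,0,0,0,0]'; python3 -m crank '[1,2,-2,0,0,0,0,1,2,-2,0,0,0,0]';python3 -m crank '[1,0,-3,0,0,0,0,1,0,-3,0,0,0,0]';python3 -m crank '[1,0,-3,0,0,0,0,1,0,-3,0,0,0,0]';python3 -c "
from h import *
to([.5365,-.0275,.051],93.02)"
```

```text
time: 28.5
tool_pos: [0.5303, -0.0277, 0.0514]
orientation: [0.487, -0.513, 0.487, 0.513]
force: [0.0, 0.3, -1.4]
gripper_width: 0.0283
time: 28.7
tool_pos: [0.5315, -0.0275, 0.0506]
orientation: [0.486, -0.512, 0.488, 0.513]
force: [-5.3, 1.0, 11.5]
gripper_width: 0.0287
time: 28.9
tool_pos: [0.5352, -0.0274, 0.0509]
orientation: [0.487, -0.512, 0.487, 0.513]
force: [0.5, 0.3, -0.5]
gripper_width: 0.0283
time: 29.1
tool_pos: [0.5388, -0.0273, 0.0508]
orientation: [0.487, -0.513, 0.487, 0.513]
force: [0.6, -0.0, 0.1]
gripper_width: 0.0284
t 29.1 at [ 0.5388 -0.0273  0.0508] yaw 93.0 w 0.0284 F [ 0.6 -0.   0.1] j6 -0.22
 shift [-0.2  2.3 -0.1] turn [-0.001  0.    -0.001]
```

```bash
python3 -m crank '[1,0,-2,0,0,0,0,1,0,-2,0,0,0,0]';python3 -m crank '[1,0,-2,0,0,0,0,1,0,-2,0,0,0,0]';python3 -m crank '[1,0,-3,0,0,0,0,1,0,-3,0,0,0,0]';python3 -c "
from h import *
to([.5365,-.0275,.051],93.02)"
```

```text
time: 29.3
tool_pos: [0.5397, -0.0272, 0.0507]
orientation: [0.486, -0.512, 0.488, 0.514]
force: [-4.7, -0.9, 4.5]
gripper_width: 0.0284
time: 29.5
tool_pos: [0.5397, -0.0271, 0.0508]
orientation: [0.485, -0.511, 0.489, 0.514]
force: [-6.9, -0.8, 7.1]
gripper_width: 0.0286
time: 29.7
tool_pos: [0.5399, -0.0271, 0.0509]
orientation: [0.483, -0.51, 0.491, 0.516]
force: [-9.5, -0.1, 10.4]
gripper_width: 0.0287
t 29.7 at [ 0.5399 -0.0271  0.0509] yaw 92.9 w 0.0287 F [-9.5 -0.1 10.4] j6 -0.22
 shift [-0.   3.4 -0.2] turn [-0.001 -0.001 -0.013]
```

```bash
python3 -m crank '[0.45,0,0,0,0,0,0,0.45,0,0,0,0,0,0,0.45,0,0,0,0,0,0,0.45,0,0,0,0,0,0]'; python3 -m crank '[0.45,-10,0,0,0,0,0,0.45,-50,0,0,0,0,0,0.45,-90,0,0,0,0,0,0.45,-90,0,0,0,0,0]'; python3 -c "
from h import *
to([.501,-.2112,.14],90)"
```

```text
time: 30.1
tool_pos: [0.5404, -0.0271, 0.0509]
orientation: [0.484, -0.51, 0.49, 0.516]
force: [-1.0, 0.4, -0.2]
gripper_width: 0.0468
time: 30.5
tool_pos: [0.5469, -0.0278, 0.1478]
orientation: [-0.486, 0.514, -0.488, -0.512]
force: [0.4, -0.1, -0.5]
gripper_width: 0.0469
t 30.5 at [ 0.5469 -0.0278  0.1478] yaw 93.0 w 0.0469 F [ 0.4 -0.1 -0.5] j6 -0.22
 shift [   8.4   55.3 -180.8] turn [ 0.052 -0.003  0.   ]
```

```bash
python3 -m crank '[0.45,0,55,-181,0.052,-0.003,0,0.45,0,55,-181,0.052,-0.003,0,0.45,0,55,-181,0.052,-0.003,0,0.45,0,55,-181,0.052,-0.003,0,0.45,8,55,-181,0.052,-0.003,0,0.45,8,55,-181,0.052,-0.003,0,0.45,8,55,-181,0.052,-0.003,0]'; python3 -c "
from h import *
to([.501,-.2112,.05],90)
pic('t3',box=(236,190,406,290),s=4.7)"
```

```text
time: 31.2
tool_pos: [0.5009, -0.2102, 0.1399]
orientation: [0.5, -0.5, 0.5, 0.501]
force: [-0.1, 0.3, 1.0]
gripper_width: 0.0467
t 31.2 at [ 0.5009 -0.2102  0.1399] yaw 90.0 w 0.0467 F [-0.1  0.3  1. ] j6 -0.52
 shift [89.9 -0.2 -1. ] turn [ 0.     0.001 -0.001]
```

View pics/t3.png

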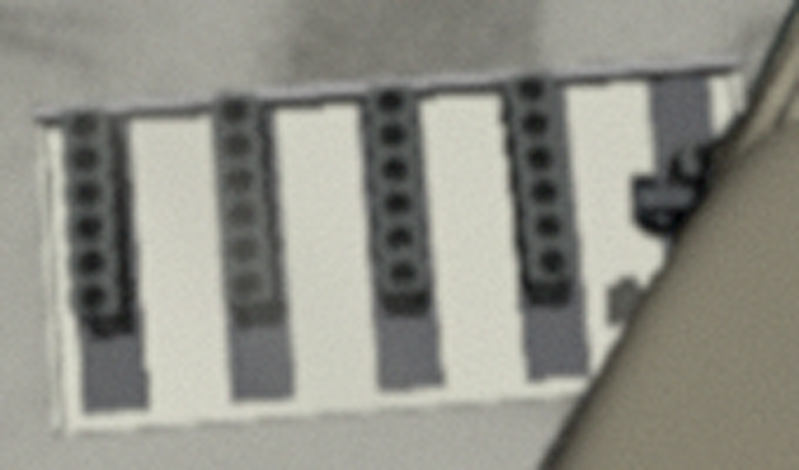

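Strips 4, 3 and 2 look right. The cassette on strip 1 (wells (531,90)–(552,262)) sits about 5 mm to the left and 2° skewed, so I'll redo it after the right one.

```bash
python3 -m crank '[0.45,40,0,-1,0,0,0,0.45,70,0,-1,0,0,0,0.45,88,0,-1,0,0,0,0.45,90,0,-1,0,0,0,1,90,0,-1,0,0,0,1,90,0,-1,0,0,0,1,90,0,-1,0,0,0,1,90,0,-1,0,0,0]'; python3 -m crank '[1,-6,0,0,0,0,0,1,-12,0,0,0,0,0,1,-12,0,0,0,0,0]'; python3 -c "
from h import *
to([.528,-.2081,.062],93.02)"
```

```text
time: 32.05
tool_pos: [0.502, -0.2114, 0.0513]
orientation: [-0.5, 0.501, -0.5, -0.5]
force: [0.0, 0.0, -0.5]
gripper_width: 0.0284
time: 32.35
tool_pos: [0.5031, -0.2121, 0.0649]
orientation: [-0.5, 0.502, -0.499, -0.499]
force: [0.2, -0.8, 0.2]
gripper_width: 0.0288
t 32.4 at [ 0.5031 -0.2121  0.0649] yaw 90.1 w 0.0288 F [ 0.2 -0.8  0.2] j6 -0.52
 shift [  2.9 -24.9   4. ] turn [-0.052 -0.002  0.004]
```

```bash
python3 -m crank '[1,2,-10,4,-0.052,-0.002,0.004,1,3,-22,4,-0.052,-0.002,0.004,1,3,-25,4,-0.052,-0.002,0.004,1,3,-25,4,-0.052,-0.002,0.004]'; python3 -c "
from h import *
to([.54,-.2075,.0513],93.02)"
```

```text
time: 32.75
tool_pos: [0.5288, -0.2083, 0.0619]
orientation: [-0.486, 0.513, -0.487, -0.513]
force: [-0.0, -0.3, -1.3]
gripper_width: 0.0287
t 32.8 at [ 0.5288 -0.2083  0.0619] yaw 93.0 w 0.0287 F [-0.  -0.3 -1.3] j6 -0.54
 shift [ 10.6 -11.2   0.2] turn [ 0. -0. -0.]
```

```bash
python3 -m crank '[1,6,-5,0,0,0,0,1,10,-10,0.2,0,0,0,1,10,-10,0.2,0,0,0]'; python3 -m crank '[1,2,-2,0,0,0,0,1,2,-2,0,0,0,0]';python3 -m crank '[1,0,-4,0,0,0,0,1,0,-4,0,0,0,0]';python3 -m crank '[1,0,-4,0,0,0,0,1,0,-4,0,0,0,0]';python3 -m crank '[1,0,-3,0,0,0,0,1,0,-3,0,0,0,0]';python3 -c "
from h import *
to([.546,-.2072,.051],93.02)"
```

```text
time: 33.05
tool_pos: [0.5388, -0.2074, 0.0511]
orientation: [0.486, -0.513, 0.487, 0.513]
force: [0.4, 0.7, -0.5]
gripper_width: 0.0286
time: 33.25
tool_pos: [0.5398, -0.2075, 0.0508]
orientation: [0.486, -0.512, 0.488, 0.514]
force: [-5.6, 0.4, 11.4]
gripper_width: 0.0287
time: 33.45
tool_pos: [0.5446, -0.2075, 0.0511]
orientation: [0.486, -0.513, 0.487, 0.513]
force: [-0.0, 1.3, -0.6]
gripper_width: 0.0285
time: 33.65
tool_pos: [0.549, -0.2073, 0.0509]
orientation: [0.486, -0.513, 0.487, 0.513]
force: [0.1, -0.4, -0.4]
gripper_width: 0.029
time: 33.85
tool_pos: [0.5494, -0.2071, 0.0511]
orientation: [0.484, -0.511, 0.489, 0.514]
force: [-7.4, -0.0, 7.8]
gripper_width: 0.0288
t 33.9 at [ 0.5494 -0.2071  0.0511] yaw 93.0 w 0.0288 F [-7.4 -0.   7.8] j6 -0.52
 shift [0.1 3.4 0.1] turn [-0.    -0.002 -0.008]
```

```bash
python3 -m crank '[1,0,-2,0,0,0,0,1,0,-2,0,0,0,0]'; python3 -m crank '[0.45,0,0,0,0,0,0,0.45,0,0,0,0,0,0,0.45,0,0,0,0,0,0,0.45,0,0,0,0,0,0]'; python3 -m crank '[0.45,-10,0,0,0,0,0,0.45,-50,0,0,0,0,0,0.45,-90,0,0,0,0,0,0.45,-90,0,0,0,0,0]'; python3 -c "
from h import *
to([.54,-.113,.135],95)
to([.42,-.36,.2],93)"
```

```text
time: 34.05
tool_pos: [0.5495, -0.2071, 0.0512]
orientation: [0.483, -0.51, 0.49, 0.515]
force: [-5.7, -0.9, 8.2]
gripper_width: 0.0288
time: 34.45
tool_pos: [0.5498, -0.207, 0.0511]
orientation: [0.483, -0.51, 0.49, 0.515]
force: [0.1, 1.0, 0.6]
gripper_width: 0.0464
time: 34.85
tool_pos: [0.5557, -0.2091, 0.1484]
orientation: [-0.485, 0.515, -0.489, -0.511]
force: [1.0, -0.8, 1.0]
gripper_width: 0.0472
t 34.9 at [ 0.5557 -0.2091  0.1484] yaw 93.0 w 0.0472 F [ 1.  -0.8  1. ] j6 -0.52
 shift [12.7 10.7 96.9] turn [-0.035 -0.008 -0.   ]
t 34.9 at [ 0.5557 -0.2091  0.1484] yaw 93.0 w 0.0472 F [ 1.  -0.8  1. ] j6 -0.52
 shift [ -50.4  143.3 -144. ] turn [-0.    -0.008 -0.   ]
```

```bash
python3 -m crank '[0.45,0,11,97,-0.035,-0.008,0,0.45,0,11,97,-0.035,-0.008,0,0.45,12,11,97,-0.035,-0.008,0,0.45,12,11,97,-0.035,-0.008,0,0.45,12,11,97,-0.035,-0.008,0]'; python3 -c "
from h import *
to([.54,-.113,.05],94.5)"
```

```text
time: 35.35
tool_pos: [0.5396, -0.1133, 0.1354]
orientation: [0.478, -0.521, 0.478, 0.521]
force: [-0.2, -0.0, -1.3]
gripper_width: 0.0471
t 35.4 at [ 0.5396 -0.1133  0.1354] yaw 95.0 w 0.0471 F [-0.2 -0.  -1.3] j6 -0.41
 shift [85.4 -0.5  0.3] turn [ 0.008 -0.    -0.001]
```

```bash
python3 -m crank '[0.45,40,0,0,0,0,0,0.45,70,0,0,0,0,0,0.45,84,0,0,0,0,0,0.45,86,0,0,0,0,0,1,86,0,0,0,0,0,1,86,0,0,0,0,0,1,86,0,0,0,0,0,1,86,0,0,0,0,0]'; python3 -m crank '[1,0,10,0,0,0,0,1,-6,14,0,0,0,0,1,-12,14,0,0,0,0,1,-12,14,0,0,0,0]'; python3 -c "
from h import *
to([.525,-.1182,.06],93.02)"
```

```text
time: 36.15
tool_pos: [0.5403, -0.1136, 0.0505]
orientation: [-0.478, 0.522, -0.478, -0.521]
force: [-0.4, 0.7, -0.6]
gripper_width: 0.0291
time: 36.55
tool_pos: [0.5273, -0.1152, 0.0639]
orientation: [-0.478, 0.523, -0.477, -0.52]
force: [0.4, -0.1, -0.6]
gripper_width: 0.0287
t 36.5 at [ 0.5273 -0.1152  0.0639] yaw 95.0 w 0.0287 F [ 0.4 -0.1 -0.6] j6 -0.42
 shift [ 3.9  2.6 -2.8] turn [ 0.034 -0.002  0.004]
```

```bash
python3 -m crank '[1,3,0,-2.8,0.034,-0.002,0.004,1,3,0,-2.8,0.034,-0.002,0.004,1,3,0,-2.8,0.034,-0.002,0.004]'; python3 -c "
from h import *
to([.533,-.1177,.051],93.02)"
```

```text
time: 36.85
tool_pos: [0.5276, -0.1181, 0.0606]
orientation: [0.487, -0.513, 0.487, 0.513]
force: [0.4, -0.6, -0.5]
gripper_width: 0.0287
t 36.9 at [ 0.5276 -0.1181  0.0606] yaw 93.0 w 0.0287 F [ 0.4 -0.6 -0.5] j6 -0.39
 shift [ 9.6 -5.4  0.1] turn [-0.     0.    -0.001]
```

```bash
python3 -m crank '[1,6,-3,0,0,0,0,1,10,-5,0.2,0,0,0,1,10,-5,0.2,0,0,0]'; python3 -m crank '[1,1,-2,0,0,0,0,1,1,-2,0,0,0,0]';python3 -m crank '[1,0,-4,0,0,0,0,1,0,-4,0,0,0,0]';python3 -m crank '[1,0,-3,0,0,0,0,1,0,-3,0,0,0,0]';python3 -m crank '[1,0,-3,0,0,0,0,1,0,-3,0,0,0,0]';python3 -c "
from h import *
to([.5412,-.1173,.051],93.02)"
```

```text
time: 37.15
tool_pos: [0.5327, -0.1174, 0.0501]
orientation: [0.486, -0.513, 0.487, 0.513]
force: [-0.9, 0.5, -2.5]
gripper_width: 0.0286
time: 37.35
tool_pos: [0.5339, -0.1174, 0.05]
orientation: [0.486, -0.512, 0.488, 0.514]
force: [-5.0, 1.1, 9.5]
gripper_width: 0.0288
time: 37.55
tool_pos: [0.5387, -0.1173, 0.05]
orientation: [0.486, -0.513, 0.487, 0.514]
force: [-0.1, 0.6, 0.7]
gripper_width: 0.0291
time: 37.75
tool_pos: [0.5408, -0.1172, 0.05]
orientation: [0.485, -0.512, 0.488, 0.514]
force: [-4.1, -0.3, 6.5]
gripper_width: 0.0289
time: 37.95
tool_pos: [0.541, -0.1171, 0.0502]
orientation: [0.483, -0.511, 0.49, 0.515]
force: [-9.8, 0.5, 10.8]
gripper_width: 0.0291
t 38.0 at [ 0.541  -0.1171  0.0502] yaw 93.0 w 0.0291 F [-9.8  0.5 10.8] j6 -0.38
 shift [-0.8 -0.2 -0.2] turn [-0.    -0.001 -0.011]
```

Release, then retreat up and back so both cameras see the row.

```bash
python3 -m crank '[0.45,0,0,0,0,0,0,0.45,0,0,0,0,0,0,0.45,0,0,0,0,0,0,0.45,0,0,0,0,0,0]'; python3 -m crank '[0.45,-10,0,0,0,0,0,0.45,-50,0,0,0,0,0,0.45,-100,0,0,0,0,0,0.45,-130,0,0,0,0,0,0.45,-130,0,0,0,0,0]'; python3 -m crank '[0.45,-20,80,-290,0,0,0,0.45,-20,80,-290,0,0,0,0.45,-20,80,-290,0,0,0,0.45,-20,80,-290,0,0,0,0.45,-20,80,-290,0,0,0,0.45,-20,80,-290,0,0,0,0.45,-20,80,-290,0,0,0,0.45,-20,80,-290,0,0,0]';python3 -c "
from h import *
pic('t4',box=(236,190,406,290),s=4.7)
pic('s4','scene',box=(160,150,480,360),s=2.5)"
```

```text
time: 38.35
tool_pos: [0.5413, -0.1171, 0.05]
orientation: [0.484, -0.511, 0.49, 0.515]
force: [0.4, 0.7, 0.1]
gripper_width: 0.0468
time: 38.85
tool_pos: [0.5471, -0.1183, 0.1868]
orientation: [-0.485, 0.515, -0.488, -0.511]
force: [0.4, -0.3, -0.2]
gripper_width: 0.047
time: 39.65
tool_pos: [0.4818, -0.413, 0.2077]
orientation: [-0.486, 0.514, -0.488, -0.511]
force: [0.5, 0.9, -0.2]
gripper_width: 0.0472
```

View pics/t4.png

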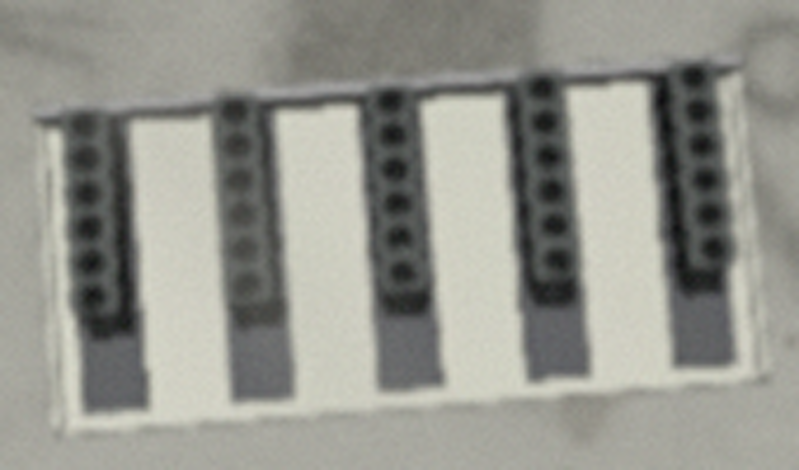

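View pics/s4.png

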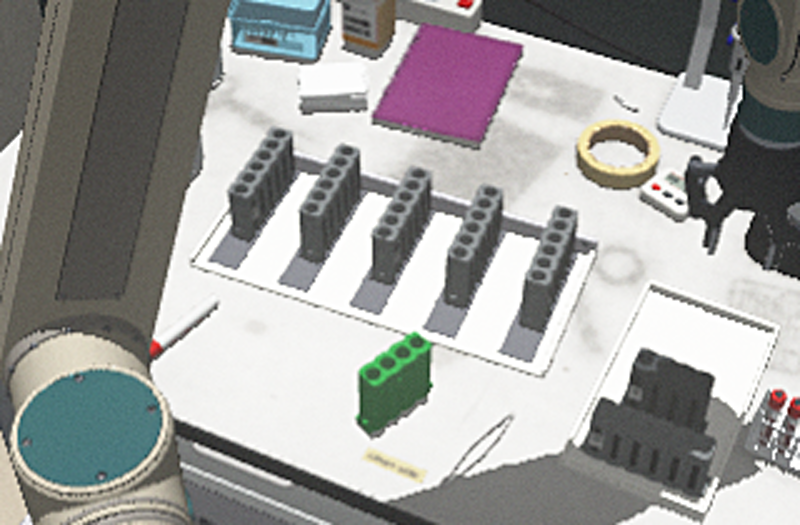

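All five look seated and square, and the odd cassette's strip now has a spare. I'll check with numbers, wait a few seconds, and look at the basket too.

```bash
for i in 1 2 3 4; do python3 -m crank '[0.45,0,0,0,0,0,0,0.45,0,0,0,0,0,0,0.45,0,0,0,0,0,0,0.45,0,0,0,0,0,0,0.45,0,0,0,0,0,0,0.45,0,0,0,0,0,0,0.45,0,0,0,0,0,0,0.45,0,0,0,0,0,0]' | head -1; done; python3 -c "
from h import *
z=lambda q:[[236+(x+.5)/4.7-.5,190+(y+.5)/4.7-.5] for x,y in q]
P=ray(z([(693,78),(713,248),(541,87),(558,262),(391,100),(402,271),(236,108),(248,285),(84,125),(95,296)]),.074)
T=[.511,-.02883]; th=.05267
for k,(a,b) in enumerate(zip(P[::2],P[1::2])):
    m=(a+b)[:2]/2-T; c,s=np.cos(th),np.sin(th)
    print(k,'own x,y err mm',np.round([1e3*(c*m[0]+s*m[1])-25.5,1e3*(-s*m[0]+c*m[1])-(-180+90*k)],1),'yaw err',(np.degrees(np.arctan2(*(a-b)[1::-1])-th)).round(1))
pic('f5',box=(150,170,490,310),s=2.3)"
```

```text
time: 40.55
time: 41.35
time: 42.15
time: 42.95
0 own x,y err mm [ 2.  -0.2] yaw err 1.0
1 own x,y err mm [2.2 0.4] yaw err 0.4
2 own x,y err mm [2.7 0.2] yaw err -0.9
3 own x,y err mm [3.3 0.7] yaw err -0.2
4 own x,y err mm [2.  0.2] yaw err 0.2
```

View pics/f5.png

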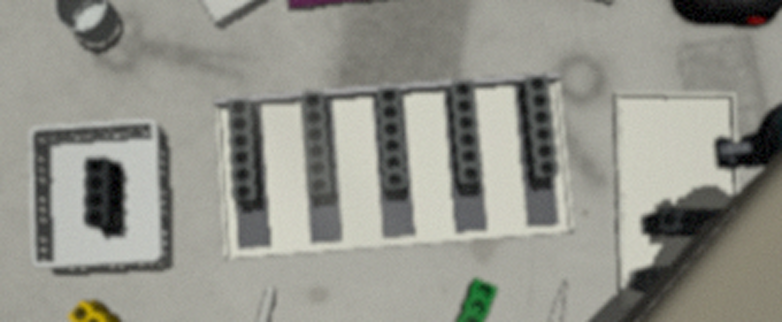

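The row, basket and stock all look right, so I'm handing it in.

```bash
python3 -c "
from plant import job; print(job.job_done())"
```

```text
the job is handed in; nothing more can be done
None
```

I handed in the job at about 43 s on the robot's clock. The four-place cassette stands upright in the basket, and each of the five strips has a six-place cassette pushed against the fence. I moved the four-place one first, then put two spares on the empty strips, then straightened the three six-place cassettes already on the tray.

**Last checks, by camera:**
- **Centring:** all five are within 0.7 mm of their strip's middle line.
- **Squareness:** all five are within about 1°, from well positions read by eye off the zoomed picture.
- **Fence:** I felt each one touch the fence, with about 8–10 N on the tool. Measured along the strips, all five read 2.0–3.3 mm too far back. I put that down to my estimate of how far away the tray is, since they all read about the same.
- **Stock tray:** the third spare and the four-place cassette were still standing in the scene view. In the very last picture the arm partly hid them.
- **Bystander:** the beaker was not touched.

**What went wrong on the way:** after I released the first spare on strip 1, it was about 5 mm off and 2° skewed. I don't know why. I gripped it again and reset it, and the numbers above are from after that.

I saw no other sign of a cassette being knocked aside.

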